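# Fit the roller guard and hold the ointment mill's lever at half travel

## Robot

A 7-joint arm with a two-finger parallel gripper is mounted at the origin on the work surface. World frame = base frame: x ahead of the robot, y to its left, z up, the work surface at z = 0. Lengths are in m, angles in rad, forces in N, time in s.
With the tool pointing down it reaches from about 0.4 to 0.875 m from the base axis. Payload 6.5 kg.
Tool frame: the origin (TCP) lies at the very end of the fingers, on their centre line; the grasp point (between the pads) lies 19 mm behind it; z points along the fingers, y is the line along which they close (so a half turn about z gives the same grasp; the last joint's range is limited). The gripper opens to 85 mm and grips with 20 to 120 N. Pads are 22 mm wide; open, the fingers measure 114 mm over their backs; the gripper's body (76 mm by 85 mm) begins 54 mm behind the grasp point. The pads swing forward as they close: fully open they stand 13 mm farther back than shut.
Start: joints at [-1.379, 0.536, -0.004, 1.538, 0.003, 1.067, -0.071], TCP at [0.166, 0.629, 0.231] pointing down, gripper open.
Joint ranges: [-2.7, 2.7], [-0.37, 2.16], [-1.27, 1.26], [0.24, 2.4], [-1.31, 4.45], [0.19, 1.91], [-2.76, 2.76]. Speed limits (rad/s): [2.39, 2.39, 3.14, 3.14, 3.14, 3.14, 3.14].

## Interface

Orientations are given as a 3x3 rotation matrix whose columns are the frame's x, y, z axes.
In Python, from workcell import manip gives the robot as it stands.
- The arm moves only by the tool play_rows, never from a script. Its argument "deltas" is a list of rows, each a list of 3 entries, a list of its own where there are three numbers: the turn, a rotation vector about the tool's x, y, z in parts of the range, where 1.0 means 360 degrees, then the shift along the tool's x, y, z in parts of the range, where 1.0 means 60 cm, then the finger opening in mm, from 0 to 85.4. A call has 1 to 12 rows; each row is the pose to reach, as a shift and turn from the pose commanded when the call began, along the tool's axes at that moment; what a row does not reach only later rows make up. A row lasts 1/12 s, in which the tool goes at most 41.7 mm and 7.16 degrees, less where a joint would pass 70% of its speed; a pose out of reach is approached as far as the arm can. A call with a gripper value outside its range is refused whole. The fingers move at their own pace and stop on an object; "force" is the grip in N (left out, the last holds). Time passes only in rows, so rows that repeat a pose let the fingers close. It gives the time, the measured TCP pose, the force, the opening and the grip force at its end, in the units of the state.
- manip.sense(): the state, without advancing time (a new reading comes with each control period).
- manip.capture(name): name is "side" or "top" or "wrist"; returns a dict with "img" (400x640x3 uint8, red, green, blue), "range_z" (400x640 float32, m along the optical axis (not along the pixel's ray), 0 where there is no reading), "K" (3x3 intrinsics, pixels), "position" and "attitude" of the camera in the world. Camera axes: x right, y down, z forward; pixel columns grow to the right and rows downward; lengths in m; the calibration is good to about 2 mm. A picture is of the moment at which its call begins.
- manip.sign_off(): hands the job in; it is judged then, once.
Trained networks look in the newest picture that a camera, given by its name, has taken for a name from the list of things; names that differ only in an ending like _2 or _b are one class to them, and where a whole thing is asked for, a point or a joint stands for the part that bears it (a point fixed in the world has none). Each returns a list of dicts, best first, with "confidence" (0 to 1); they miss things now and then, are a little off and sometimes report something else, mostly with a low value. They report only what shows in the picture. A call takes as long as a camera call. They do not tell look-alikes from the thing itself.
- manip.silhouettes(target, camera): "pixels" (400x640 bool, what is visible of it).
- manip.place_of(target, camera): "position" ([x, y, z] in m, in world coordinates, good to about 4 mm: a listed point, or the origin of a listed thing).
The state is a dict: "time": time; "joint_pos": joint angles; "dq": joint speeds; "effort": joint torques, N m; "eef_pos": TCP position; "ee_rot": TCP orientation; "wrist_force": force on the tool from outside, world axes, zero at the start; "wrist_torque": the same for the moment, N m; "grip_width": opening from 0.0 (shut) to 1.0 (fully open); "grip_force": force on a finger pad.
Only numpy, scipy, OpenCV 4.12 (cv2) and the standard library are available. Lean on these libraries where they do the work, as an engineer would, in place of code of your own. Each camera call takes 0.05 s, during which the arm holds its last target. There are 200 camera calls.

## Task

Hang the metal roller guard by its eye on the upright post of the ointment mill so that it lies flat over the three rollers, and let go of it. Then press the mill's spring-loaded paddle lever half-way down, where it lies level at the middle ridge of the gauge plate, and keep it there: the program finishes while the fingers still hold the lever half-way down. Do not press the lever before the guard is on, never push it right down to the bottom, and leave the jars, the tub, its lid and the spatula where they are.

Things in the scene. Friction and masses are not known exactly. Their poses are not given: they have to be found in the camera images.
- mill: Three-roll ointment mill, fixed: white housing 180 (x) x 220 (y) x 70 mm high, three white rollers along its y axis between two grey end cheeks (110 x 12 mm, at y = -60 and +60 mm, tops at z = 118 mm). Origin on the table under the housing's centre, z up. A steel post stands at its +y end, the lever sticks out of its -y end.
- gauge (a point): Middle ridge of the upright steel gauge plate (4 mm thick, 32 mm wide along y, 90 mm high), at (-44, -205, 55) mm in the mill's frame, beside the lever's pad on the mill's -x side, 23 mm from the pad's edge. Its three ridges show the height of the lever's middle line at the pad when up, half-way and fully down.
- post_tip (a point): Top of the upright steel post (12 mm diameter, pointed end), at (0, 90, 160) mm in the mill's frame. Axes as the mill's.
- post_seat (a point): Foot of the free post, on the flat top of its 30 mm collar, at (0, 90, 118) mm in the mill's frame, 42 mm below the tip: a guard that is home rests here and on both cheeks, its underside at this height. Axes as the mill's.
- rollers (a point): Point over the middle of the rollers at (0, 0, 118) mm in the mill's frame: the guard's origin comes here when it is home, with the guard's axes along the mill's.
- guard: Loose roller guard, 0.15 to 0.3 kg: bare aluminium plate 100 (x) x 140 (y) x 5 mm, a square 44 mm tab with the eye on its +y end, and a bar grip on top: 14 mm thick (x), 60 mm long (y), up to z = 35 mm. Origin at the underside, plate's centre, below the grip's middle; z up. Starts flat on the table, grip up, near the round tub lid (no grip, no eye).
- guard_eye (a point): Centre of the guard's eye (through hole, 18 mm), at the underside, at (0, 90, 0) mm in the guard's frame.
- guard_grip (a point): Where to grip the guard: in its bar grip, at (0, 0, 26) mm in the guard's frame; fingers close along the guard's x axis.
- lever (a joint): Angle of the paddle lever in rad: 0 = up (released, tip 0.2 rad above level), 0.2 = half-way (level), 0.4 = bottom stop. It hinges about the mill's x axis at (0, -119, 55) mm in the mill's frame and sticks out along the mill's -y. A spring returns it: about 3 N at the pad to start, 8 N half-way, 14 N at the bottom.
- lever_pad (a point): Centre of the top face of the lever's black pad (42 x 44 mm), 90 mm from the hinge along the lever and 5 mm above the lever's middle line: z = 78 mm released, 60 mm half-way, 42 mm at the bottom. Press down here from above.
- tub_lid: Bystander: white round lid, 100 mm diameter, 15 mm high, flat on the table; origin under its centre.
- tub: Bystander: large closed white tub, 110 mm diameter, 100 mm high; origin under its centre.
- jar0: Bystander: small closed white jar, 42 mm diameter, 58 mm high; origin under its centre.
- jar1: Bystander: small closed white jar, 42 mm diameter, 58 mm high; origin under its centre.
- jar2: Bystander: small closed white jar, 42 mm diameter, 58 mm high; origin under its centre.
- jar3: Bystander: small closed white jar, 42 mm diameter, 58 mm high; origin under its centre.
- spatula: Bystander: white-handled spatula, 200 mm long, lying on the table.
Things that resemble listed ones, but are neither listed nor needed, are in the scene too. Of the things shaped like the guard, the aluminium one is meant.

How it is judged:
On the way, in this order (a step that is already met when the one before it is completed fails the run):
1. the guard lies home on the post and over the rollers, let go (horizontal distance between guard_eye and post_seat below 0.007 m and horizontal distance between guard and rollers below 0.02 m and z of guard_eye in the frame of post_seat between -0.004 and 0.004 m and angle between guard's own z axis and vertical below 0.08 rad and contact force between each of the arm, the fingers and guard below 0.1 N and linear speed of guard below 0.02 m/s), for 0.3 s.
2. the lever is held half-way down by the fingers (value of joint lever between 0.14 and 0.26 rad and contact force between the fingers and mill above 3 N), for 1 s.
At the end, for the whole second after the job is handed in: Eye round the post (within 7 mm), underside on the collar within 4 mm, flat within 0.08 rad, guard's centre within 20 mm of the rollers' middle, at rest, not touched by the robot; the lever still at 0.14 to 0.26 rad (half-way 0.2), pressed by the fingers with over 3 N (all of step 1 and all of step 2 and velocity of joint lever between -0.05 and 0.05 rad/s); the arm keeps its last pose, push and grip.
It fails at once if the lever is pressed (beyond 0.08 rad) before the guard is on the post (value of joint lever above 0.08 rad and not (horizontal distance between guard_eye and post_seat below 0.007 m and horizontal distance between guard and rollers below 0.02 m and z of guard_eye in the frame of post_seat between -0.004 and 0.004 m and angle between guard's own z axis and vertical below 0.08 rad)).
It fails at once if the lever is pushed down to the bottom (beyond 0.36 rad) (value of joint lever above 0.36 rad).
It fails at once if a jar, the tub, its lid or the spatula is moved by more than 25 mm (distance of any of tub_lid, tub, jar0, jar1, jar2, jar3, spatula from where it was at the start of the episode above 0.025 m).
It also fails if it takes over 64 s, if anything falls off the work surface, if the arm or the gripper's body presses on something with over 40 N, if the wrist force passes 120 N, or if a joint passes its speed limit or range.

## Working session

There is one attempt and no reset: what is moved stays moved. The work goes in short steps, Python scripts to look and compute and a tool call to move; the robot and the scene stay as the last step left them, time stands still between calls to the robot, and variables do not carry over. Pictures are saved under pics/ and viewed, at most 10 in all, crops included, and the job is handed in when it is done.

Besides the shell and the picture viewer there is one more tool, called after "Call:" as a command line: name --argument value ..., lists and objects as JSON in quotes. play_rows: Moves the arm, as the interface text tells. Its arguments: {"type":"object","properties":{"deltas":{"type":"array"},"force":{"type":"number"}},"required":["deltas"]}

```bash
mkdir -p pics
cat > h.py <<'E'
import numpy as np, cv2
from workcell import manip
def cap(n,f=None):
    c=manip.capture(n)
    if f: cv2.imwrite('pics/'+f,c['img'][:,:,::-1])
    return c
def p3(c,u,v,z=None):
    z=c['range_z'][int(v),int(u)] if z is None else z
    r=np.linalg.inv(c['K'])@[u,v,1]
    return np.array(c['position'])+np.array(c['attitude'])@(r*z)
def pix(c,p):
    q=c['K']@(np.array(c['attitude']).T@(np.array(p)-c['position'])); return q[:2]/q[2]
E
python3 - <<'E'
from h import *
t=cap('top','top.png'); s=cap('side','side.png')
np.set_printoptions(precision=4,suppress=True)
for n in ['mill','guard','guard_eye','guard_grip','post_tip','lever_pad','tub_lid','tub','jar0','spatula']:
  for k,c in (('top',t),('side',s)):
    print(n,k,[(np.round(d['position'],3).tolist(),round(d['confidence'],2),pix(c,d['position']).round().tolist()) for d in manip.place_of(n,k)][:5])
print(manip.sense()['time'])
E
```

```text
mill top [([0.545, -0.106, 0.004], 0.6, [348.0, 187.0])]
mill side []
guard top [([0.197, 0.276, -0.004], 0.92, [235.0, 297.0]), ([0.619, 0.314, -0.003], 0.86, [222.0, 169.0]), ([0.556, -0.014, 0.162], 0.26, [322.0, 177.0])]
guard side [([0.618, 0.314, 0.001], 0.63, [247.0, 284.0]), ([0.558, -0.013, 0.166], 0.37, [301.0, 185.0])]
guard_eye top [([0.583, 0.402, 0.002], 0.75, [196.0, 180.0]), ([0.262, 0.336, -0.002], 0.64, [216.0, 277.0])]
guard_eye side [([0.586, 0.399, -0.004], 0.94, [244.0, 309.0])]
guard_grip top [([0.195, 0.267, 0.029], 0.87, [236.0, 299.0]), ([0.617, 0.312, 0.03], 0.57, [221.0, 168.0])]
guard_grip side [([0.622, 0.315, 0.025], 0.85, [244.0, 279.0]), ([0.756, 0.009, 0.001], 0.67, [251.0, 210.0])]
post_tip top [([0.557, -0.012, 0.159], 0.81, [321.0, 177.0]), ([0.688, 0.142, 0.005], 0.72, [273.0, 146.0]), ([0.545, -0.11, 0.116], 0.25, [353.0, 182.0])]
post_tip side [([0.554, -0.014, 0.162], 0.92, [302.0, 186.0])]
lever_pad top [([0.51, -0.302, 0.074], 0.92, [413.0, 193.0])]
lever_pad side [([0.511, -0.306, 0.078], 0.44, [340.0, 158.0])]
tub_lid top [([0.428, 0.194, 
[... 212 characters left out ...]
op [([0.44, 0.422, 0.0], 0.75, [190.0, 223.0]), ([0.687, 0.143, 0.002], 0.55, [273.0, 147.0]), ([0.759, 0.01, -0.003], 0.53, [312.0, 126.0]), ([0.76, 0.116, 0.0], 0.5, [281.0, 126.0]), ([0.76, -0.144, 0.003], 0.38, [358.0, 123.0])]
jar0 side [([0.683, 0.143, 0.001], 0.72, [252.0, 240.0]), ([0.761, 0.112, 0.002], 0.72, [236.0, 228.0]), ([0.431, 0.417, 0.003], 0.72, [288.0, 329.0]), ([0.758, 0.015, -0.0], 0.69, [249.0, 211.0]), ([0.764, -0.145, 0.001], 0.47, [266.0, 184.0])]
spatula top [([0.588, -0.448, 0.001], 0.96, [450.0, 171.0]), ([0.545, -0.105, 0.004], 0.73, [348.0, 187.0])]
spatula side [([0.591, -0.452, -0.001], 0.73, [332.0, 149.0]), ([0.621, 0.313, 0.025], 0.24, [245.0, 279.0])]
1.1
```

```bash
python3 -c "
import cv2,numpy as np
a=cv2.imread('pics/top.png');b=cv2.imread('pics/side.png')
print(a.shape)"
```

```text
(400, 640, 3)
```

View pics/top.png

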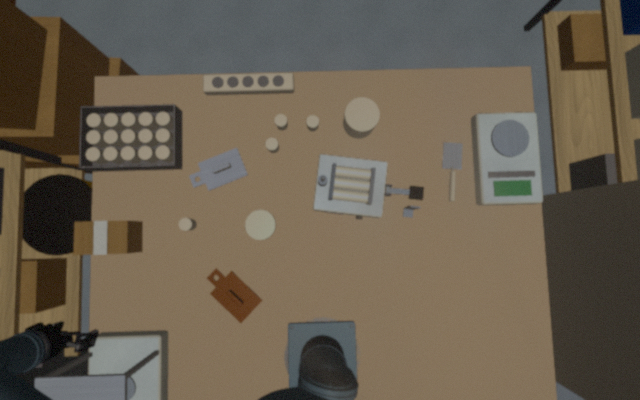

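View pics/side.png

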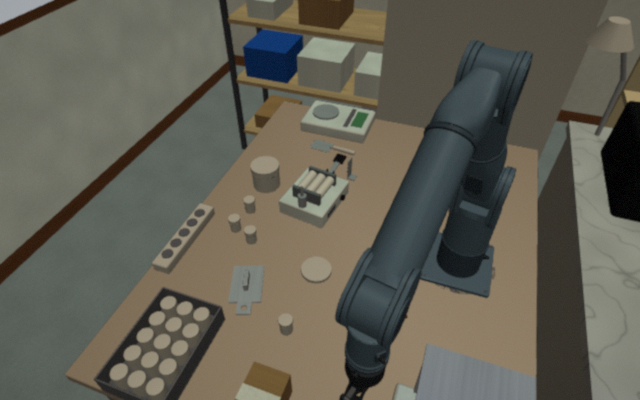

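The top picture shows two guard-shaped plates: aluminium at (222,169) with its eye at (196,180), and orange at (235,297). The round tub lid at (260,225) could also be taken for it. I choose the aluminium one, centre about (0.618, 0.314). The mill is at (350,186), the post at (321,179) and the lever pad at (416,193). The side picture agrees: guard (246,285), mill (313,195).

```bash
cat >> h.py <<'E'
from scipy.spatial.transform import Rotation as Ro
np.set_printoptions(precision=4,suppress=True)
def down(a):  # tool down, tool y axis along world angle a (rad), half turn nearest to the present
    s=manip.sense(); R0=np.array(s['ee_rot']); best=None
    for k in (0,np.pi):
        y=np.array([np.cos(a+k),np.sin(a+k),0]); z=np.array([0,0,-1.]); R=np.c_[np.cross(y,z),y,z]
        n=np.linalg.norm(Ro.from_matrix(R0.T@R).as_rotvec())
        if best is None or n<best[0]: best=(n,R)
    return best[1]
def go(p,R=None):
    s=manip.sense(); R0=np.array(s['ee_rot']); R=R0 if R is None else R
    return Ro.from_matrix(R0.T@R).as_rotvec(degrees=True).round(2), (R0.T@(np.array(p)-s['eef_pos'])*1000).round(1)
E
python3 - <<'E'
from h import *
im=cv2.imread('pics/top.png')[130:250,170:450]; cv2.imwrite('pics/crop.png',cv2.resize(im,None,fx=2.8,fy=2.8,interpolation=2))
s=manip.sense(); print(s['ee_rot'],s['eef_pos'],s['joint_pos'],s['wrist_force'])
w=manip.capture('wrist'); R0=np.array(s['ee_rot'])
print('cam in tool',R0.T@(np.array(w['position'])-s['eef_pos']),R0.T@np.array(w['attitude']),w['K'])
a=np.arctan2(.034,.087); print(a,go([.615,.31,.25],down(a)))
# half-turn alternative
print(down(a))
E
```

```text
[[-0.967   0.2549  0.    ]
 [ 0.2549  0.967  -0.    ]
 [-0.     -0.     -1.    ]] [0.1657 0.6285 0.2313] [-1.3792  0.5364 -0.0044  1.5379  0.0026  1.0673 -0.0712] [-0.0057  0.2341  0.1069]
cam in tool [ 0.0699 -0.0002 -0.1415] [[-0.0005 -0.9621 -0.2728]
 [ 1.     -0.0003 -0.0008]
 [ 0.0007 -0.2728  0.9621]] [[345.5324   0.     314.3455]
 [  0.     345.5324 201.7953]
 [  0.       0.       1.    ]]
0.3725542584548639 (array([ 0.  ,  0.  , 53.88]), array([-515.6, -193.4,  -18.7]))
[[-0.364   0.9314  0.    ]
 [ 0.9314  0.364   0.    ]
 [ 0.      0.     -1.    ]]
```

View pics/crop.png

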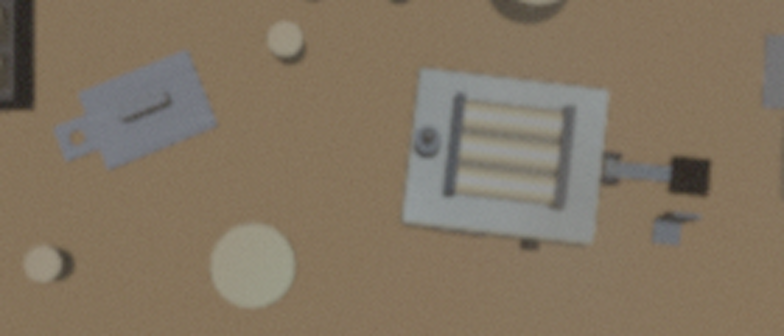

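The crop confirms the bare aluminium plate: grip at about crop (147,108), eye at (75,137). The round lid is at (252,265). The mill has its post at (427,140) and the black pad at (690,175). Moving over the guard for a wrist look.

The manual's scale: shifts go in shares of 60 cm and turns go in shares of 360 degrees. Converting my numbers, -444 mm / 600 = -0.74, -407 mm / 600 = -0.6783, 48 degrees / 360 = 0.1333.

Call:
play_rows --deltas '[[[0, 0, 0.0111], [-0.0617, -0.0233, -0.0017], 85], [[0, 0, 0.0222], [-0.1233, -0.0467, -0.005], 85], [[0, 0, 0.0333], [-0.185, -0.07, -0.0067], 85], [[0, 0, 0.0444], [-0.2467, -0.0933, -0.0083], 85], [[0, 0, 0.0556], [-0.3083, -0.1167, -0.0117], 85], [[0, 0, 0.0667], [-0.37, -0.1383, -0.0133], 85], [[0, 0, 0.0778], [-0.4317, -0.1617, -0.015], 85], [[0, 0, 0.0889], [-0.4933, -0.185, -0.0183], 85], [[0, 0, 0.1], [-0.555, -0.2083, -0.02], 85], [[0, 0, 0.1111], [-0.6167, -0.2317, -0.0217], 85], [[0, 0, 0.1222], [-0.6783, -0.255, -0.025], 85], [[0, 0, 0.1333], [-0.74, -0.2783, -0.0267], 85]]'

```text
time: 2.15
eef_pos: [0.5539, 0.3527, 0.2477]
ee_rot: [[-0.455, 0.891, 0.0], [0.891, 0.455, 0.001], [0.0, 0.001, -1.0]]
wrist_force: [1.1, -0.2, 0.2]
grip_width: 0.996
grip_force: 0.0
```

Run:
```python
from h import *
print(manip.sense()['eef_pos']); print(go([.615,.31,.25],down(.3726)))
```

```text
[0.5539 0.3527 0.2477]
(array([ 0.04, -0.02,  5.7 ]), array([-65.8,  35. ,  -2.2]))
```

To row units: -66 mm / 600 = -0.11, -60 mm / 600 = -0.1, 5.7 degrees / 360 = 0.0158.

Call:
play_rows --deltas '[[[0, 0, 0.0056], [-0.055, 0.0283, -0.0017], 85], [[0, 0, 0.0139], [-0.1, 0.0533, -0.0033], 85], [[0, 0, 0.0158], [-0.11, 0.0583, -0.0033], 85], [[0, 0, 0.0158], [-0.11, 0.0583, -0.0033], 85]]'

```text
time: 2.48
eef_pos: [0.6161, 0.308, 0.2491]
ee_rot: [[-0.362, 0.932, 0.001], [0.932, 0.362, -0.002], [-0.002, 0.001, -1.0]]
wrist_force: [-0.5, 0.6, 0.7]
grip_width: 0.994
grip_force: 0.0
```

Run:
```python
from h import *
s=manip.sense(); print(s['eef_pos'])
w=cap('wrist','w1.png')
for n in ['guard','guard_eye','guard_grip']:
    print(n,[(np.array(d['position']),round(d['confidence'],2),pix(w,d['position']).round()) for d in manip.place_of(n,'wrist')][:3])
m=manip.silhouettes('guard','wrist')[0]['pixels']
vv,uu=np.nonzero(m&(w['range_z']>0)); K=w['K']
P=(np.array(w['attitude'])@(np.c_[(uu-K[0,2])/K[0,0],(vv-K[1,2])/K[1,1],np.ones(len(uu))]*w['range_z'][vv,uu][:,None]).T).T+w['position']
print(len(P),np.percentile(P[:,2],[1,25,50,75,99]))
g=P[P[:,2]>.025]; print('grip',len(g)); r=cv2.minAreaRect((g[:,:2]*1000).astype(np.float32)); print(r,np.percentile(g[:,2],[50,95]))
q=P[(P[:,2]<.012)]; print('plate',cv2.minAreaRect((q[:,:2]*1000).astype(np.float32)))
```

```text
[0.6161 0.308  0.2491]
guard [(array([ 0.6158,  0.3147, -0.0009]), 0.95, array([317., 161.]))]
guard_eye [(array([0.5855, 0.3956, 0.0001]), 0.96, array([318.,  80.]))]
guard_grip [(array([0.6172, 0.3118, 0.027 ]), 0.97, array([317., 168.]))]
12601 [-0.0004  0.0033  0.0039  0.0045  0.0345]
grip 755
((616.0660400390625, 314.8252868652344), (13.567469596862793, 58.99826431274414), 21.114858627319336) [0.0337 0.035 ]
plate ((608.9630737304688, 332.8570556640625), (103.45232391357422, 184.40756225585938), 20.697269439697266)
```

View pics/w1.png

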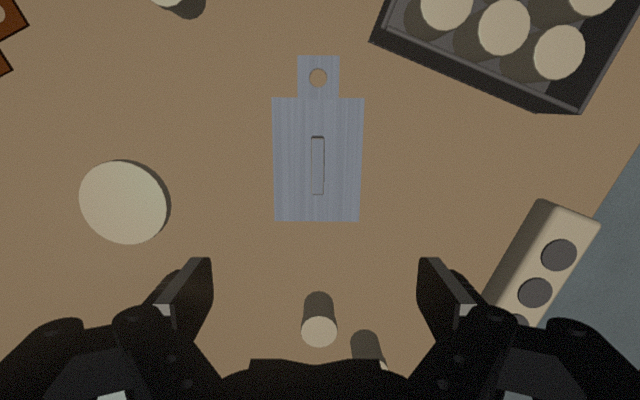

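The wrist picture shows the guard centred at (317,160), eye at (318,78) and grip bar at (318,165), with nothing within finger reach. The depth data put the grip at (0.616, 0.315), 13.6 x 59 mm, top at 35 mm and yaw 21°, which matches the description.

Run:
```python
from h import *
print(go([.6161,.3148,.010],down(np.radians(20.9))))
```

```text
(array([-0.03, -0.08,  0.83]), array([ -0.3,   4.3, 239.3]))
```

To row units: 239 mm / 600 = 0.3983, 230 mm / 600 = 0.3833, 0.8 degrees / 360 = 0.0022.

Call:
play_rows --deltas '[[[0, 0, 0.0014], [0, 0.0067, 0.0583], 60], [[0, 0, 0.0022], [0, 0.0067, 0.1167], 60], [[0, 0, 0.0022], [0, 0.0067, 0.175], 60], [[0, 0, 0.0022], [0, 0.0067, 0.2333], 60], [[0, 0, 0.0022], [0, 0.0067, 0.2833], 60], [[0, 0, 0.0022], [0, 0.0067, 0.325], 60], [[0, 0, 0.0022], [0, 0.0067, 0.3583], 60], [[0, 0, 0.0022], [0, 0.0067, 0.3833], 60], [[0, 0, 0.0022], [0, 0.0067, 0.3983], 60], [[0, 0, 0.0022], [0, 0.0067, 0.3983], 60], [[0, 0, 0.0022], [0, 0.0067, 0.3983], 60]]'

```text
time: 3.65
eef_pos: [0.6177, 0.3132, 0.0109]
ee_rot: [[-0.355, 0.935, 0.001], [0.935, 0.355, 0.0], [0.0, 0.001, -1.0]]
wrist_force: [0.1, 0.6, 0.4]
grip_width: 0.702
grip_force: 0.0
```

Run:
```python
from h import *
s=manip.sense(); print(s['eef_pos'],go([.6161,.3148,.010],down(np.radians(20.9))),s['wrist_force'])
```

```text
[0.6177 0.3132 0.0109] (array([ 0.04, -0.01, -0.14]), array([ 2. , -0.9,  0.9])) [0.1436 0.6172 0.4472]
```

Well placed; close and lift a little.

To row units: 2 mm / 600 = 0.0033, -1 mm / 600 = -0.0017.

Call:
play_rows --deltas '[[[0, 0, 0], [0.0033, -0.0017, 0], 40], [[0, 0, 0], [0.0033, -0.0017, 0], 20], [[0, 0, 0], [0.0033, -0.0017, 0], 5], [[0, 0, 0], [0.0033, -0.0017, 0], 5], [[0, 0, 0], [0.0033, -0.0017, 0], 5], [[0, 0, 0], [0.0033, -0.0017, 0], 5], [[0, 0, 0], [0.0033, -0.0017, 0], 5], [[0, 0, 0], [0.0033, -0.0017, 0], 5]]' --force 80

```text
time: 4.32
eef_pos: [0.6166, 0.3146, 0.0115]
ee_rot: [[-0.354, 0.935, 0.001], [0.935, 0.354, 0.001], [0.0, 0.002, -1.0]]
wrist_force: [-2.0, 0.6, 6.5]
grip_width: 0.145
grip_force: 80.0
```

To row units: -210 mm / 600 = -0.35, -205 mm / 600 = -0.3417.

Call:
play_rows --deltas '[[[0, 0, 0], [0, 0, -0.0083], 5], [[0, 0, 0], [0, 0, -0.0333], 5], [[0, 0, 0], [0, 0, -0.075], 5], [[0, 0, 0], [0, 0, -0.125], 5], [[0, 0, 0], [0, 0, -0.175], 5], [[0, 0, 0], [0, 0, -0.225], 5], [[0, 0, 0], [0, 0, -0.275], 5], [[0, 0, 0], [0, 0, -0.3167], 5], [[0, 0, 0], [0, 0, -0.3417], 5], [[0, 0, 0], [0, 0, -0.35], 5], [[0, 0, 0], [0, 0, -0.35], 5], [[0, 0, 0], [0, 0, -0.35], 5]]'

```text
time: 5.32
eef_pos: [0.6152, 0.3139, 0.2196]
ee_rot: [[-0.354, 0.935, -0.001], [0.935, 0.354, -0.001], [-0.0, -0.001, -1.0]]
wrist_force: [0.3, -1.2, -2.1]
grip_width: 0.141
grip_force: 78.8
```

```bash
cat >> h.py <<'E'
def cloud(c,m):
    m=m&(c['range_z']>0); vv,uu=np.nonzero(m); K=c['K']
    return (np.array(c['attitude'])@(np.c_[(uu-K[0,2])/K[0,0],(vv-K[1,2])/K[1,1],np.ones(len(uu))]*c['range_z'][vv,uu][:,None]).T).T+c['position']
def tool(P): s=manip.sense(); return (np.array(P)-s['eef_pos'])@np.array(s['ee_rot'])*1000
E
python3 - <<'E'
from h import *
s=manip.sense(); print(s['time'],s['eef_pos'],s['grip_width'],s['grip_force'],s['wrist_force'])
w=cap('wrist','w2.png')
for n in ['guard','guard_eye','guard_grip']:
    print(n,[(tool(d['position']),round(d['confidence'],2),pix(w,d['position']).round()) for d in manip.place_of(n,'wrist')][:3])
t=cap('top'); sd=cap('side')
for k,c in (('top',t),('side',sd)):
  for n in ['mill','post_tip','lever_pad']:
    print(k,n,[(np.array(d['position']),round(d['confidence'],2)) for d in manip.place_of(n,k)][:3])
ms=manip.silhouettes('mill','top')
for m in ms[:1]:
  P=cloud(t,m['pixels']); print(len(P),np.percentile(P[:,2],[5,50,95,99.8]))
  h=P[(P[:,2]>.06)&(P[:,2]<.08)]; print('housing',cv2.minAreaRect((h[:,:2]*1000).astype(np.float32)))
  h=P[P[:,2]>.13]; print('post',len(h),h.mean(0) if len(h) else 0, h[:,2].max() if len(h) else 0)
  h=P[(P[:,2]>.105)&(P[:,2]<.125)]; print('cheeks/collar',len(h),cv2.minAreaRect((h[:,:2]*1000).astype(np.float32)))
E
```

```text
5.3167 [0.6152 0.3139 0.2196] 0.14085379551343352 78.8070023059845 [ 0.3295 -1.194  -2.0576]
guard [(array([-0.826 ,  0.7736, 10.3339]), 0.6, array([317., 255.]))]
guard_eye [(array([ -3.3692,  -1.5055, -14.6727]), 0.4, array([312., 287.]))]
guard_grip [(array([ -1.9725,  -0.2414, -14.5865]), 0.57, array([315., 284.]))]
top mill [(array([ 0.5448, -0.1072,  0.0019]), 0.65)]
top post_tip [(array([ 0.5531, -0.0112,  0.1616]), 0.64)]
top lever_pad [(array([ 0.5121, -0.305 ,  0.0737]), 0.52), (array([0.6144, 0.3142, 0.238 ]), 0.31)]
side mill [(array([ 0.5421, -0.1037, -0.001 ]), 0.63)]
side post_tip [(array([ 0.5566, -0.0154,  0.163 ]), 0.79), (array([0.4352, 0.4186, 0.0028]), 0.35)]
side lever_pad [(array([ 0.5077, -0.3056,  0.0749]), 0.69)]
4417 [0.057  0.0699 0.1158 0.1537]
housing ((533.3052368164062, -164.28366088867188), (337.4356689453125, 179.63937377929688), 81.44976806640625)
post 15 [ 0.5537 -0.0165  0.1525] 0.15726625437291508
cheeks/collar 977 ((544.9727783203125, -87.51900482177734), (170.80435180664062, 110.18326568603516), 81.52151489257812)
```

View pics/w2.png

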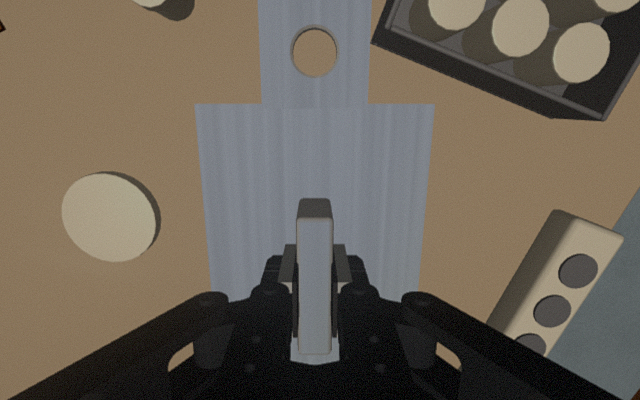

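The guard is held square in the grip: bar at (315,280), eye ring at (314,51). Next I measure the eye in the tool frame, then get an off-side wrist view of the post before lowering.

```bash
cat > eye.py <<'E'
from h import *
def eye(w,zt=10.0,save=None):
    # zt: plate underside in tool z (mm); hole edge fitted as ellipse, upper rim at zt-5
    g=cv2.cvtColor(w['img'],cv2.COLOR_RGB2HSV)
    al=((g[:,:,1]<70)&(g[:,:,2]>60)).astype(np.uint8); roi=np.zeros_like(al); roi[0:105,270:360]=1
    cs,_=cv2.findContours(((1-al)*roi),cv2.RETR_LIST,cv2.CHAIN_APPROX_NONE)
    cs=[c for c in cs if 500<cv2.contourArea(c)<3500 and abs(cv2.boundingRect(c)[2]-cv2.boundingRect(c)[3])<14]
    return [cv2.fitEllipse(c) for c in cs]
E
python3 - <<'E'
from eye import *
w=manip.capture('wrist'); s=manip.sense(); E=eye(w); print(E)
ring=w['range_z'][75:95,290:340]; print('rz ring',np.median(ring))
for (u,v) in ((280,90),(350,90),(260,130),(380,130),(230,180),(400,180)): print(tool(p3(w,u,v)))
for e in E: 
    u,v=e[0]; z=np.median([w['range_z'][int(v),int(u)-32],w['range_z'][int(v),int(u)+32]]); print('eye',tool(p3(w,u,v,z)),'diam',e[1][0]/345.5*z)
a=np.radians(-8.48); yx=np.array([.1475,.9891]); xx=np.array([.9891,-.1475])
post=np.array([.555,-.0155]); R=down(a); g=post-.09*yx-.075*xx+.03*yx
print(R,g,go([g[0],g[1],.22],R))
E
```

```text
[((314.1168518066406, 52.03533935546875), (42.08353042602539, 44.98562240600586), 177.87689208984375)]
rz ring 0.14151467
[ 74.825  -14.8994   8.0034]
[74.8043 13.9208  7.8831]
[ 58.7784 -23.5791   6.3021]
[58.6512 27.0637  7.7094]
[ 37.0251 -37.9861   7.762 ]
[37.0541 36.9369  7.4853]
eye [89.325  -0.8361  8.2644] diam 0.01688259
[[ 0.1475  0.9891  0.    ]
 [ 0.9891 -0.1475  0.    ]
 [ 0.      0.     -1.    ]] [ 0.472  -0.0638] (array([ 0.  , -0.  , 29.21]), array([-302.5, -268.4,    0.3]))
```

To row units: -302 mm / 600 = -0.5033, -268 mm / 600 = -0.4467, 29.2 degrees / 360 = 0.0811.

Call:
play_rows --deltas '[[[0, 0, 0.0028], [-0.0167, -0.015, 0], 5], [[0, 0, 0.0083], [-0.05, -0.045, 0], 5], [[0, 0, 0.0167], [-0.1017, -0.09, 0], 5], [[0, 0, 0.025], [-0.155, -0.1367, 0], 5], [[0, 0, 0.0333], [-0.2067, -0.1833, 0], 5], [[0, 0, 0.0417], [-0.2583, -0.2283, 0], 5], [[0, 0, 0.05], [-0.31, -0.275, 0], 5], [[0, 0, 0.0583], [-0.3617, -0.32, 0], 5], [[0, 0, 0.0667], [-0.4133, -0.3667, 0], 5], [[0, 0, 0.075], [-0.465, -0.4117, 0], 5], [[0, 0, 0.0792], [-0.4917, -0.4367, 0], 5], [[0, 0, 0.0811], [-0.5033, -0.4467, 0], 5]]'

```text
time: 7.02
eef_pos: [0.4704, -0.0673, 0.2208]
ee_rot: [[0.154, 0.988, 0.0], [0.988, -0.154, -0.001], [-0.001, 0.0, -1.0]]
wrist_force: [-0.6, -0.7, -1.9]
grip_width: 0.148
grip_force: 78.8
```

Call:
play_rows --deltas '[[[0, 0, 0], [0, 0, 0], 5], [[0, 0, 0], [0, 0, 0], 5], [[0, 0, 0], [0, 0, 0], 5]]'

```text
time: 7.27
eef_pos: [0.4731, -0.0612, 0.2204]
ee_rot: [[0.144, 0.99, 0.001], [0.99, -0.144, 0.001], [0.001, 0.001, -1.0]]
wrist_force: [0.3, 1.4, -1.5]
grip_width: 0.145
grip_force: 78.8
```

Run:
```python
from h import *
w=cap('wrist','w3.png'); s=manip.sense(); print(s['eef_pos'],s['ee_rot'],s['wrist_force'])
for n in ['post_tip']:
    print(n,[(np.array(d['position']),tool(d['position']),round(d['confidence'],2),pix(w,d['position']).round()) for d in manip.place_of(n,'wrist')][:3])
print('exp',pix(w,[.555,-.0155,.16]), pix(w,[.555,-.0155,.118]))
P=cloud(w,np.ones((400,640),bool)); d=np.hypot(P[:,0]-.555,P[:,1]+.0155)
h=P[(d<.02)&(P[:,2]>.14)&(P[:,2]<.175)]; print('post',len(h),h.mean(0) if len(h) else 0,h[:,2].max() if len(h) else 0)
h=P[(d<.025)&(abs(P[:,2]-.118)<.006)]; print('collar',len(h),cv2.minEnclosingCircle((h[:,:2]*1000).astype(np.float32)) if len(h) else 0,h[:,2].mean())
```

```text
[ 0.473  -0.0612  0.2203] [[ 0.1438  0.9896  0.0005]
 [ 0.9896 -0.1438  0.0005]
 [ 0.0005  0.0004 -1.    ]] [-0.2433 -0.3458 -3.098 ]
post_tip [(array([ 0.5527, -0.0113,  0.1597]), array([61.0434, 71.7859, 60.5558]), 0.95, array([441., 119.]))]
exp [445.9137 125.4475] [423.554  121.7659]
post 327 [ 0.5537 -0.0147  0.1561] 0.16031015115431974
collar 195 ((555.0112915039062, -20.464630126953125), 20.056501388549805) 0.11672722208129284
```

View pics/w3.png

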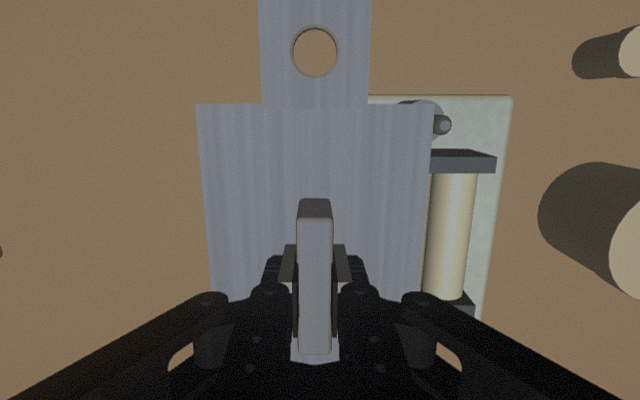

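The picture shows the post tip at (446,124), collar behind it at (425,115) and the guard's eye still at (314,51). The tip's projection fits (0.555, -0.015, 0.16). Moving the eye over it.

Run:
```python
from h import *
R=down(np.radians(-8.48)); p=np.array([.555,-.0149,.2])-R@[.0893,-.0008,0]; print(p,go(p,R))
```

```text
[ 0.5426 -0.1033  0.2   ] (array([ 0.01, -0.02,  0.21]), array([-31.5,  75.1,  20.2]))
```

To row units: 75 mm / 600 = 0.125, -31.5 mm / 600 = -0.0525, 0.2 degrees / 360 = 0.0006.

Call:
play_rows --deltas '[[[0, 0, 0.0006], [-0.0083, 0.02, 0.005], 5], [[0, 0, 0.0006], [-0.0217, 0.0533, 0.015], 5], [[0, 0, 0.0006], [-0.0367, 0.09, 0.025], 5], [[0, 0, 0.0006], [-0.0483, 0.115, 0.0317], 5], [[0, 0, 0.0006], [-0.0525, 0.125, 0.0333], 5], [[0, 0, 0.0006], [-0.0525, 0.125, 0.0333], 5], [[0, 0, 0.0006], [-0.0525, 0.125, 0.0333], 5], [[0, 0, 0.0006], [-0.0525, 0.125, 0.0333], 5]]'

```text
time: 8.03
eef_pos: [0.541, -0.1043, 0.2003]
ee_rot: [[0.15, 0.989, -0.001], [0.989, -0.15, 0.001], [0.001, -0.001, -1.0]]
wrist_force: [0.1, 0.9, -2.1]
grip_width: 0.147
grip_force: 78.7
```

Run:
```python
from eye import *
w=manip.capture('wrist'); s=manip.sense(); print(s['time'],s['eef_pos'],np.array(s['ee_rot'])[:2,1],s['wrist_force'])
print('eye fit',[e[:2] for e in eye(w)],'post tip exp pix',pix(w,[.555,-.0149,.16]))
R=np.array(s['ee_rot']); print('eye world',s['eef_pos']+R@[.0893,-.0008,.012])
im=w['img'][0:130,240:400,::-1]; cv2.imwrite('pics/w4.png',cv2.resize(im,None,fx=4,fy=4,interpolation=2))
```

```text
8.0833 [ 0.541  -0.1043  0.2004] [ 0.9887 -0.1497] [ 0.3007 -0.5112 -1.168 ]
eye fit [] post tip exp pix [316.9504  58.1711]
eye world [ 0.5536 -0.0159  0.1885]
```

View pics/w4.png

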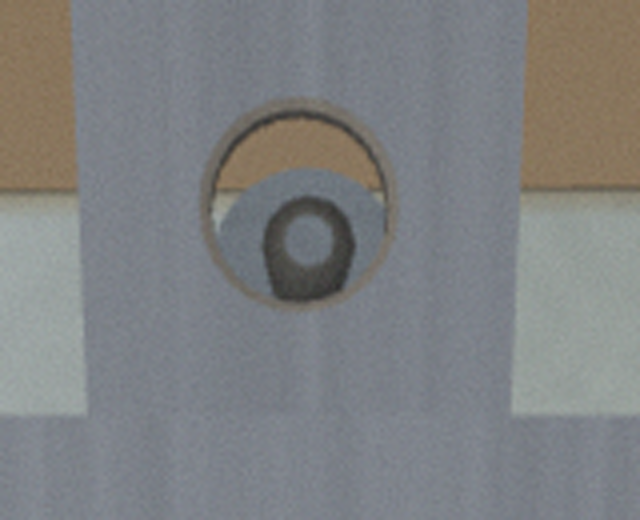

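The post's flat tip is seen through the eye: tip at image (317.3,60), eye centre at (314.8,50.8). Both can be put into the tool frame with the same camera.

```bash
cat >> h.py <<'E'
def ray(c,u,v,zt):  # tool-frame mm point of pixel's ray at tool z = zt mm
    a=tool(c['position']); b=tool(p3(c,u,v,1.)); return a+(b-a)*(zt-a[2])/(b-a)[2]
E
python3 - <<'E'
from h import *
w=manip.capture('wrist'); s=manip.sense(); zt=(s['eef_pos'][2]-.160)*1000
rz=w['range_z']; print('tip depth->',tool(p3(w,317,60)),zt)
e=ray(w,314.6,50.9,7.6); t=ray(w,317.25,60,zt); print('eye',e,'tip',t,'diff',t-e,s['eef_pos'])
print(ray(w,314.6,50.9,12))
E
```

```text
tip depth-> [89.8223  0.3904 41.4585] 40.54294479169565
eye [89.3854 -0.7944  7.6   ] tip [89.7191  0.507  40.5429] diff [ 0.3337  1.3014 32.9429] [ 0.5412 -0.1045  0.2005]
[89.9811 -0.794  12.    ]
```

To row units: 22 mm / 600 = 0.0367, 1.3 mm / 600 = 0.0022.

Call:
play_rows --deltas '[[[0, 0, 0], [0.0005, 0.0022, 0], 5], [[0, 0, 0], [0.0005, 0.0022, 0], 5], [[0, 0, 0], [0.0005, 0.0022, 0.0133], 5], [[0, 0, 0], [0.0005, 0.0022, 0.03], 5], [[0, 0, 0], [0.0005, 0.0022, 0.0367], 5], [[0, 0, 0], [0.0005, 0.0022, 0.0367], 5], [[0, 0, 0], [0.0005, 0.0022, 0.0367], 5]]'

```text
time: 8.72
eef_pos: [0.5426, -0.1053, 0.1777]
ee_rot: [[0.151, 0.989, -0.001], [0.989, -0.151, -0.0], [-0.0, -0.001, -1.0]]
wrist_force: [0.2, -0.0, -1.6]
grip_width: 0.141
grip_force: 78.7
```

Run:
```python
from h import *
w=manip.capture('wrist'); s=manip.sense(); print(s['time'],s['eef_pos'],s['wrist_force'],np.array(s['ee_rot'])[:2,1])
print('tip exp',pix(w,s['eef_pos']+np.array(s['ee_rot'])@[.0897,-.0008,s['eef_pos'][2]-.16]))
im=w['img'][10:100,260:370,::-1]; cv2.imwrite('pics/w5.png',cv2.resize(im,None,fx=6,fy=6,interpolation=2))
```

```text
8.7667 [ 0.5429 -0.1054  0.1781] [-0.8769  0.0833 -1.7119] [ 0.9885 -0.1509]
tip exp [315.0872  53.4263]
```

View pics/w5.png

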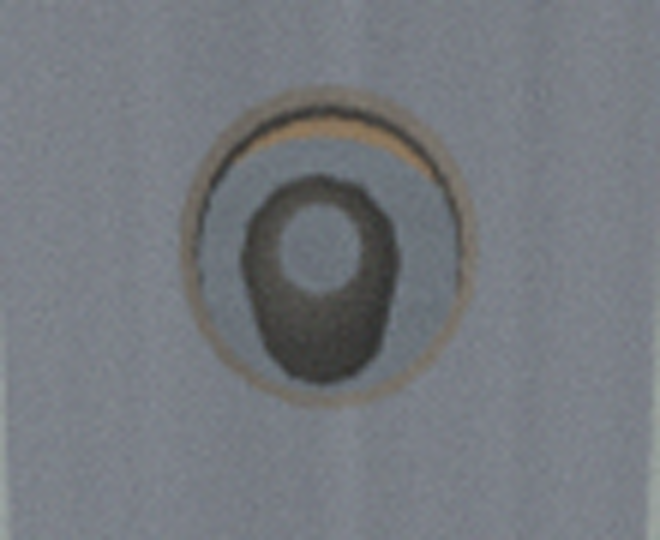

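The tip shows at image (313.3,51.5) in the eye centred on (314.7,51), where a perfect fit would put it at (315.1,53.4). So shift +0.9 and -0.7 mm and go down.

To row units: 28 mm / 600 = 0.0467, 26 mm / 600 = 0.0433.

Call:
play_rows --deltas '[[[0, 0, 0], [0.0015, -0.0012, 0], 5], [[0, 0, 0], [0.0015, -0.0012, 0.0067], 5], [[0, 0, 0], [0.0015, -0.0012, 0.015], 5], [[0, 0, 0], [0.0015, -0.0012, 0.0233], 5], [[0, 0, 0], [0.0015, -0.0012, 0.03], 5], [[0, 0, 0], [0.0015, -0.0012, 0.0367], 5], [[0, 0, 0], [0.0015, -0.0012, 0.0433], 5], [[0, 0, 0], [0.0015, -0.0012, 0.0467], 5], [[0, 0, 0], [0.0015, -0.0012, 0.0467], 5]]'

```text
time: 9.52
eef_pos: [0.5421, -0.1042, 0.1497]
ee_rot: [[0.151, 0.989, -0.001], [0.989, -0.151, 0.0], [-0.0, -0.001, -1.0]]
wrist_force: [0.3, -1.0, -1.9]
grip_width: 0.144
grip_force: 78.7
```

Run:
```python
from h import *
s=manip.sense(); print(s['time'],s['eef_pos'],s['wrist_force'],s['wrist_torque'],s['ee_rot'])
```

```text
9.5167 [ 0.5421 -0.1042  0.1497] [ 0.3007 -0.9814 -1.9126] [-0.0206 -0.0308 -0.0158] [[ 0.1507  0.9886 -0.001 ]
 [ 0.9886 -0.1507  0.    ]
 [-0.0001 -0.001  -1.    ]]
```

Threaded without force. Down to the seat.

To row units: 18.5 mm / 600 = 0.0308, 17 mm / 600 = 0.0283.

Call:
play_rows --deltas '[[[0, 0, 0], [0, 0, 0.0067], 5], [[0, 0, 0], [0, 0, 0.0133], 5], [[0, 0, 0], [0, 0, 0.02], 5], [[0, 0, 0], [0, 0, 0.025], 5], [[0, 0, 0], [0, 0, 0.0283], 5], [[0, 0, 0], [0, 0, 0.0308], 5], [[0, 0, 0], [0, 0, 0.0308], 5]]'

```text
time: 10.1
eef_pos: [0.5423, -0.1042, 0.1315]
ee_rot: [[0.151, 0.989, -0.0], [0.989, -0.151, 0.0], [-0.0, -0.0, -1.0]]
wrist_force: [0.0, -0.0, -2.4]
grip_width: 0.149
grip_force: 78.7
```

To row units: 2.5 mm / 600 = 0.0042, 2 mm / 600 = 0.0033.

Call:
play_rows --deltas '[[[0, 0, 0], [0, 0, 0.0017], 5], [[0, 0, 0], [0, 0, 0.0033], 5], [[0, 0, 0], [0, 0, 0.0042], 5], [[0, 0, 0], [0, 0, 0.0042], 5]]'

```text
time: 10.43
eef_pos: [0.5425, -0.1043, 0.1295]
ee_rot: [[0.151, 0.989, 0.0], [0.989, -0.151, 0.0], [0.0, 0.0, -1.0]]
wrist_force: [-1.2, -0.2, -0.7]
grip_width: 0.143
grip_force: 78.9
```

Contact felt (weight gone). Release and lift away.

To row units: -120 mm / 600 = -0.2, -115 mm / 600 = -0.1917.

Call:
play_rows --deltas '[[[0, 0, 0], [0, 0, 0], 15], [[0, 0, 0], [0, 0, 0], 20], [[0, 0, 0], [0, 0, 0], 30], [[0, 0, 0], [0, 0, 0], 45], [[0, 0, 0], [0, 0, 0], 45], [[0, 0, 0], [0, 0, 0], 45], [[0, 0, 0], [0, 0, -0.0167], 45], [[0, 0, 0], [0, 0, -0.05], 45], [[0, 0, 0], [0, 0, -0.1], 45], [[0, 0, 0], [0, 0, -0.15], 45], [[0, 0, 0], [0, 0, -0.1917], 45], [[0, 0, 0], [0, 0, -0.2], 45]]' --force 20

```text
time: 11.43
eef_pos: [0.5448, -0.1052, 0.2544]
ee_rot: [[0.151, 0.988, 0.008], [0.988, -0.151, -0.0], [0.001, 0.007, -1.0]]
wrist_force: [1.1, -0.2, 1.3]
grip_width: 0.531
grip_force: 0.0
```

Run:
```python
from h import *
w=cap('wrist','w6.png'); t=cap('top'); s=manip.sense(); print(s['time'],s['eef_pos'],s['wrist_force'])
for k in ('wrist','top'):
  for n in ['guard','guard_eye','post_tip','lever_pad']:
    print(k,n,[(np.array(d['position']),round(d['confidence'],2)) for d in manip.place_of(n,k)][:2])
P=cloud(w,manip.silhouettes('guard','wrist')[0]['pixels']); q=P[(P[:,2]>.11)&(P[:,2]<.135)]
A=np.c_[q[:,:2]-q[:,:2].mean(0),np.ones(len(q))]; k=np.linalg.lstsq(A,q[:,2],rcond=None)[0]; print('plane slope,z',k,len(q),cv2.minAreaRect((q[:,:2]*1000).astype(np.float32)))
P=cloud(t,manip.silhouettes('lever_pad','top')[0]['pixels']); print('lever?',len(P),P.min(0),P.max(0))
```

```text
11.5333 [ 0.5434 -0.1044  0.2511] [ 0.617  -0.0853 -0.2333]
wrist guard [(array([ 0.541 , -0.1078,  0.1188]), 0.94)]
wrist guard_eye [(array([ 0.5553, -0.0175,  0.1164]), 0.96), (array([ 0.5408, -0.1069,  0.1199]), 0.51)]
wrist post_tip [(array([ 0.5536, -0.0121,  0.1613]), 0.69)]
wrist lever_pad [(array([ 0.5128, -0.3085,  0.0807]), 0.68)]
top guard [(array([0.2018, 0.2777, 0.0007]), 0.87), (array([ 0.5408, -0.1077,  0.114 ]), 0.79)]
top guard_eye [(array([ 0.5516, -0.0163,  0.1174]), 0.75), (array([0.2639, 0.3362, 0.0014]), 0.56)]
top post_tip [(array([ 0.5572, -0.0158,  0.1612]), 0.6)]
top lever_pad [(array([ 0.5136, -0.3051,  0.0737]), 0.76), (array([ 0.7607, -0.1468,  0.0007]), 0.22)]
plane slope,z [-0.0002 -0.0005  0.1219] 21448 ((544.792236328125, -84.1931381225586), (182.2615203857422, 100.13059997558594), 81.24701690673828)
lever? 237 [ 0.4915 -0.3319  0.0607] [ 0.5339 -0.2556  0.0839]
```

View pics/w6.png

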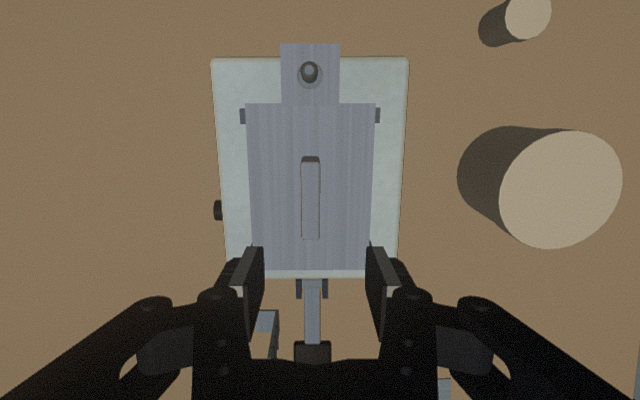

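The guard is home: its eye is round the post at (309,72), and the plate spans (247..380, 103..270). The depth fit gives zero slope with the plate top at 122 mm, and nothing is touching it. The lever pad is at (312,355) with the gauge plate left of it at (268,330). Next, shut the fingers and hover over the pad.

Run:
```python
from h import *
R=down(np.radians(-8.6)); print(go([.5117,-.311,.25],R),go([.5117,-.311,.11],R))
```

```text
(array([-0.04,  0.01, -0.07]), array([-209. ,    1. ,   -1.1])) (array([-0.04,  0.01, -0.07]), array([-209. ,    1.1,  138.9]))
```

To row units: -209 mm / 600 = -0.3483, -202 mm / 600 = -0.3367.

Call:
play_rows --deltas '[[[0, 0, 0], [-0.02, 0, 0], 20], [[0, 0, 0], [-0.0667, 0, 0], 0], [[0, 0, 0], [-0.125, 0.0017, 0], 0], [[0, 0, 0], [-0.1833, 0.0017, 0], 0], [[0, 0, 0], [-0.2417, 0.0017, 0], 0], [[0, 0, 0], [-0.3, 0.0017, 0], 0], [[0, 0, 0], [-0.3367, 0.0017, 0], 0], [[0, 0, 0], [-0.3483, 0.0017, 0], 0], [[0, 0, 0], [-0.3483, 0.0017, 0.05], 0], [[0, 0, 0], [-0.3483, 0.0017, 0.1], 0], [[0, 0, 0], [-0.3483, 0.0017, 0.125], 0], [[0, 0, 0], [-0.3483, 0.0017, 0.1333], 0]]' --force 60

```text
time: 13.03
eef_pos: [0.5103, -0.3096, 0.1663]
ee_rot: [[0.15, 0.989, -0.004], [0.989, -0.15, 0.003], [0.002, -0.005, -1.0]]
wrist_force: [-0.4, 0.6, 0.2]
grip_width: -0.001
grip_force: 0.0
```

Run:
```python
from h import *
w=cap('wrist','w7.png'); t=cap('side'); s=manip.sense(); print(s['time'],s['eef_pos'],s['wrist_force'],s['grip_width'],s['joint_pos'])
for k in ('wrist','side'):
  for n in ['guard_eye','lever_pad','gauge']:
    print(k,n,[(np.array(d['position']),round(d['confidence'],2)) for d in manip.place_of(n,k)][:2])
P=cloud(w,np.ones((400,640),bool)); T=tool(P); q=T[(abs(T[:,0])<40)&(abs(T[:,1])<28)&(T[:,2]>40)]
g=P[(abs(T[:,0])<60)&(abs(T[:,1])<70)&(T[:,2]>40)&(P[:,2]>.03)]; print('near z',len(g),len(q))
im=w['img'][200:400,200:440,::-1]; cv2.imwrite('pics/w8.png',cv2.resize(im,None,fx=3,fy=3,interpolation=2))
```

```text
13.1333 [ 0.5115 -0.3106  0.1686] [0.2562 0.364  0.4651] 0.0019163026158677751 [ 0.0862  0.5733  0.5352  1.7564 -0.3572  0.9119  0.6225]
wrist guard_eye []
wrist lever_pad [(array([ 0.5136, -0.3086,  0.076 ]), 0.73)]
wrist gauge [(array([ 0.471 , -0.3002,  0.0536]), 0.81)]
side guard_eye [(array([ 0.2588,  0.3373, -0.0032]), 0.82), (array([ 0.5587, -0.0135,  0.1131]), 0.61)]
side lever_pad [(array([ 0.5093, -0.3069,  0.0793]), 0.6)]
side gauge [(array([ 0.4693, -0.3088,  0.0517]), 0.69)]
near z 6067 5590
```

View pics/w7.png

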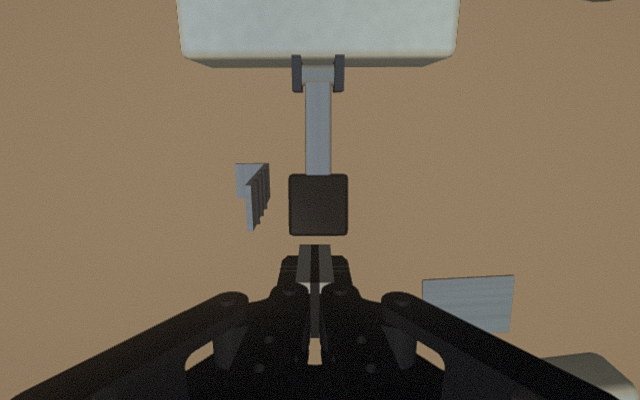

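The pad is fully visible at (318,205), spanning 289..347 by 174..236, with the gauge plate at (255,200) left of it and clear of the fingers. Measure the pad.

Run:
```python
from h import *
w=manip.capture('wrist'); m=np.zeros((400,640),bool); m[182:228,295:341]=1
P=cloud(w,m); print(P.mean(0),tool(P.mean(0)),np.percentile(P[:,2],[5,50,95]),manip.sense()['eef_pos'])
```

```text
[ 0.5142 -0.3113  0.0773] [ 0.2053  1.6015 92.9741] [0.0741 0.0772 0.0805] [ 0.5125 -0.3112  0.1702]
```

To row units: 84 mm / 600 = 0.14, 78 mm / 600 = 0.13.

Call:
play_rows --deltas '[[[0, 0, 0], [0, 0.0017, 0.0333], 0], [[0, 0, 0], [0, 0.0017, 0.075], 0], [[0, 0, 0], [0, 0.0017, 0.1083], 0], [[0, 0, 0], [0, 0.0017, 0.13], 0], [[0, 0, 0], [0, 0.0017, 0.14], 0], [[0, 0, 0], [0, 0.0017, 0.14], 0], [[0, 0, 0], [0, 0.0017, 0.14], 0]]'

```text
time: 14.07
eef_pos: [0.5134, -0.3116, 0.086]
ee_rot: [[0.151, 0.989, 0.001], [0.989, -0.151, -0.001], [-0.0, 0.001, -1.0]]
wrist_force: [0.7, 0.6, 0.7]
grip_width: 0.003
grip_force: 0.0
```

To row units: 21 mm / 600 = 0.035, 19 mm / 600 = 0.0317.

Call:
play_rows --deltas '[[[0, 0, 0], [0, 0, 0.0067], 0], [[0, 0, 0], [0, 0, 0.0117], 0], [[0, 0, 0], [0, 0, 0.0167], 0], [[0, 0, 0], [0, 0, 0.0217], 0], [[0, 0, 0], [0, 0, 0.0267], 0], [[0, 0, 0], [0, 0, 0.0317], 0], [[0, 0, 0], [0, 0, 0.035], 0], [[0, 0, 0], [0, 0, 0.035], 0], [[0, 0, 0], [0, 0, 0.035], 0]]'

```text
time: 14.82
eef_pos: [0.5135, -0.3128, 0.065]
ee_rot: [[0.151, 0.988, 0.002], [0.988, -0.151, -0.002], [-0.002, 0.002, -1.0]]
wrist_force: [0.5, -4.2, 6.1]
grip_width: -0.001
grip_force: 3.0
```

To row units: 5 mm / 600 = 0.0083, 4 mm / 600 = 0.0067.

Call:
play_rows --deltas '[[[0, 0, 0], [0, 0, 0.0033], 0], [[0, 0, 0], [0, 0, 0.0067], 0], [[0, 0, 0], [0, 0, 0.0083], 0], [[0, 0, 0], [0, 0, 0.0083], 0], [[0, 0, 0], [0, 0, 0.0083], 0], [[0, 0, 0], [0, 0, 0.0083], 0], [[0, 0, 0], [0, 0, 0.0083], 0], [[0, 0, 0], [0, 0, 0.0083], 0], [[0, 0, 0], [0, 0, 0.0083], 0], [[0, 0, 0], [0, 0, 0.0083], 0], [[0, 0, 0], [0, 0, 0.0083], 0], [[0, 0, 0], [0, 0, 0.0083], 0]]'

```text
time: 15.82
eef_pos: [0.5135, -0.3133, 0.0603]
ee_rot: [[0.152, 0.988, 0.002], [0.988, -0.152, -0.003], [-0.003, 0.002, -1.0]]
wrist_force: [-0.9, -3.6, 7.9]
grip_width: -0.0
grip_force: 3.9
```

Run:
```python
from h import *
w=cap('wrist','w9.png'); t=cap('top'); s=manip.sense(); print(s['time'],s['eef_pos'],s['wrist_force'],s['grip_force'])
P=cloud(w,np.ones((400,640),bool)); o=np.array([.5421,-.1068]); x=np.array([.9891,-.1475]); y=np.array([.1475,.9891])
M=np.c_[(P[:,:2]-o)@x,(P[:,:2]-o)@y,P[:,2]]
for a,b in ((-135,-145),(-145,-155),(-155,-165),(-165,-175),(-175,-185),(-188,-192)):
    q=M[(abs(M[:,0]-.002)<.007)&(M[:,1]*1000<a)&(M[:,1]*1000>b)&(M[:,2]>.03)&(M[:,2]<.09)]; print(a,b,len(q),np.median(q[:,2]) if len(q) else 0)
for n in ('guard','guard_eye'): print([(np.array(d['position']),round(d['confidence'],2)) for d in manip.place_of(n,'top')][:2])
```

```text
15.9167 [ 0.5135 -0.3133  0.0603] [-1.3854 -3.1441  7.5981] 3.896870936559935
-135 -145 873 0.05785608844620929
-145 -155 824 0.05791217762274249
-155 -165 786 0.05793356145376545
-165 -175 730 0.05798565128913549
-175 -185 696 0.0580055061155693
-188 -192 281 0.05909737271609719
[(array([ 0.54  , -0.1067,  0.1167]), 0.62), (array([ 0.1979,  0.2784, -0.0031]), 0.58)]
[(array([0.2632, 0.3371, 0.0017]), 0.86), (array([ 0.5528, -0.0137,  0.1191]), 0.59)]
```

The lever arm is level along its length (depth slope about zero), pressed with about 8 N, and the guard is still home. Hold one more second and hand in.

Call:
play_rows --deltas '[[[0, 0, 0], [0, 0, 0], 0], [[0, 0, 0], [0, 0, 0], 0], [[0, 0, 0], [0, 0, 0], 0], [[0, 0, 0], [0, 0, 0], 0], [[0, 0, 0], [0, 0, 0], 0], [[0, 0, 0], [0, 0, 0], 0], [[0, 0, 0], [0, 0, 0], 0], [[0, 0, 0], [0, 0, 0], 0]]'

```text
time: 16.68
eef_pos: [0.5135, -0.3132, 0.0603]
ee_rot: [[0.152, 0.988, 0.002], [0.988, -0.152, -0.003], [-0.003, 0.002, -1.0]]
wrist_force: [-0.1, -4.4, 8.3]
grip_width: 0.005
grip_force: 3.9
```

```bash
python3 -c "
from h import *
s=manip.sense(); print(s['eef_pos'],s['wrist_force']); print(manip.sign_off())"
```

```text
[ 0.5135 -0.3132  0.0603] [-0.1249 -4.3516  8.3223]
the job is handed in; nothing more can be done
None
```

The aluminium guard hangs on the post, flat over the rollers and let go; the shut fingers hold the lever level half-way down at about 8 N. I handed the job in at about 17 s; no verdict came back.

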